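Seat the casting flask over the wax tree

ROBOT

A 7-joint arm with a two-finger parallel gripper is mounted at the origin on the work surface. World frame = base frame: x ahead of the robot, y to its left, z up, the work surface at z = 0. Lengths are in m, angles in rad, forces in N, time in s.
With the tool pointing down it reaches from about 0.425 to 1.025 m from the base axis. Payload 9.4 kg.
Tool frame: the origin (TCP) lies on the centre line of the jaws, within the pads' length; the fingertips stand 17 mm ahead of it and the grasp point (between the pads) lies 2 mm behind it (env.tips_ahead is the distance from the TCP to the fingertips, in m); z points along the fingers, y is the line along which they close (so a half turn about z gives the same grasp; the last joint's range is limited). The gripper opens to 85 mm and grips with 20 to 120 N. Pads are 22 mm wide; open, the fingers measure 114 mm over their backs; the gripper's body (76 mm by 85 mm) begins 54 mm behind the grasp point. The pads swing forward as they close: fully open they stand 13 mm farther back than shut.
Start: joints at [1.229, 0.599, -0.003, 1.599, 0.002, 0.943, -0.08], TCP at [0.19, -0.7, 0.248] pointing down, gripper open.
Joint ranges: [-2.57, 2.57], [-0.35, 1.97], [-1.29, 1.29], [0.11, 2.56], [-1.05, 4.19], [0.11, 1.86], [-2.63, 2.63]. Speed limits (rad/s): [2.22, 2.22, 3.01, 3.01, 3.14, 3.14, 3.14].

INTERFACE

Orientations are given as a rotation vector (axis times angle).
In Python, from station import env, optics gives the robot as it stands.
- The arm moves only by the tool play_rows, never from a script. Its argument "deltas" is a list of rows, each a list of 3 entries, a list of its own where there are three numbers: the opening, from -1 (shut) to 1 (fully open), then the shift along the world's x, y, z in cm, then the turn about the world's z in rad. In form: [[jaw, [dx, dy, dz], yaw], ...]. A call has 1 to 12 rows; each row is the pose to reach, as a shift and turn from the pose commanded when the call began; what a row does not reach only later rows make up. A row lasts 1/10 s, in which the tool goes at most 50 mm and 8.59 degrees, less where a joint would pass 70% of its speed; a pose out of reach is approached as far as the arm can. A call with a gripper value outside its range is refused whole. The fingers move at their own pace and stop on an object; "squeeze" is the grip in N (left out, the last holds). Time passes only in rows, so rows that repeat a pose let the fingers close. It gives the time, the measured TCP pose, the force, the opening and the grip force at its end, in the units of the state.
- env.read_state(): the state, without advancing time (a new reading comes with each control period).
- optics.grab_frame(name): name is "side" or "top"; returns a dict with "pixels" (384x512x3 uint8, blue, green, red), "fx", "fy", "cx", "cy" (pixels), "dist" ([k1, k2, p1, p2, k3] as OpenCV has them; the pictures are not rectified), "extrinsics" (4x4, takes a point from world to camera coordinates). Camera axes: x right, y up, looking along -z (the intrinsics and any distortion apply to the point x, -y, -z); pixel columns grow to the right and rows downward; lengths in m; the calibration is good to about 2 mm. A picture is of the moment at which its call begins. There is no depth.
- env.sign_off(): hands the job in; it is judged then, once.
The state is a dict: "clock": time; "joints": joint angles; "qvel": joint speeds; "effort": joint torques, N m; "tcp_pos": TCP position; "tcp_rot": TCP orientation; "wrist_force": force on the tool from outside, world axes, zero at the start; "wrist_torque": the same for the moment, N m; "grip_width": finger opening in m; "gripper_force": force on a finger pad.
Only numpy, scipy, OpenCV 4.12 (cv2) and the standard library are available. Lean on these libraries where they do the work, as an engineer would, in place of code of your own. Each camera call takes 0.05 s, during which the arm holds its last target. There are 200 camera calls.

TASK

Get the wax tree ready for investing: take the taller of the two steel flasks, slide it down over the blue wax tree without knocking the wax, and push it fully home on its black sprue base, upright. Lower it all the way by hand rather than letting it drop, leave the base where it stands, and do not disturb the short flask, the mixing bowl or the hammer.

Things in the scene. Friction and masses are not known exactly. Their poses are not given: they have to be found in the camera images.
- flask: The taller casting flask: a plain steel tube open at both ends, 110 mm long, outside diameter 58 mm, wall 3 mm (bore 52 mm), about 0.45 kg. It stands upright on the bench. Origin: centre of its lower end; z runs up along its axis.
- flask_top (a point): Centre of the upper end of the taller flask, 110 mm above its origin.
- short_flask: The short casting flask, same steel tube of 58 mm outside diameter but only 65 mm long: too short to cover the tree. Stands upright on the bench, to be left alone. Origin: centre of its lower end. The two flasks may stand on either side.
- sprue_base: Black hard-rubber sprue base, loose on the bench, 0.38 kg with its tree. Origin: centre of its underside, z up. A round flange, 80 mm across and 8 mm thick, carries a central spigot of 49 mm diameter, straight to 22 mm above the bench, then coned (43 mm across at 26, 14 mm at 34 mm). The flask slides over it, 1.5 mm clear all round, until its lower end rests on the flange 8 mm above this origin.
- wax_tree: The blue wax tree fixed upright in the middle of the sprue base: a 7 mm trunk with nine wax rings in three tiers, all within 19 mm of the axis, from 34 to 105 mm above the bench. Rigid but fragile. Its origin is the same point as the sprue base's origin (centre of the underside).
- tree_top (a point): Point on the tree's axis at the height of the highest ring tips, 105 mm above the base's underside.
- mixing_bowl: Green mixing bowl, 124 mm across the rim, 58 mm high, loose on the bench beyond the work. Origin: centre of its underside.
- hammer: Wooden-handled hammer, 260 mm long, head 88 mm across and 26 mm high, lying on the bench beyond the work, to the left. Origin: under the middle of its length, at bench height; its x axis runs along the handle towards the head.
- scale: Small grey digital scale, fixed, 130 by 170 mm and 27 mm high, with scraps of wax up to 33 mm, on the far right of the bench. Origin: centre of its underside.
Things that resemble listed ones, but are neither listed nor needed, are in the scene too. Leave any orange or yellow look-alike of the flask alone.

How it is judged:
At the end, for the whole second after the job is handed in: The taller flask stands over the tree, seated on the sprue base: its lower end within 2.5 mm of the flange, its axis within 4 mm and 0.05 rad of the spigot's axis; the base is flat on the bench (within 0.05 rad), within 30 mm of where it stood; the flask is let go and at rest (z of flask in the frame of sprue_base between 0.005 and 0.0105 m and horizontal distance between flask and sprue_base below 0.004 m and angle between the z axis of flask and the z axis of sprue_base, either way round below 0.05 rad and angle between sprue_base's own z axis and vertical below 0.05 rad and height (world z) of sprue_base below 0.005 m and distance of sprue_base from where it was at the start of the episode below 0.03 m and linear speed of flask below 0.02 m/s and contact force between the fingers and flask below 0.1 N); the robot touches nothing.
It fails at once if the wax tree is pressed by anything with more than 3 N (contact force between wax_tree and anything else above 3 N).
It fails at once if the taller flask is dropped: it moves faster than 0.35 m/s out of the fingers (a fall of about 6 mm) (contact force between the fingers and flask below 0.1 N and linear speed of flask above 0.35 m/s).
It fails at once if the short flask is moved by more than 20 mm (distance of short_flask from where it was at the start of the episode above 0.02 m).
It fails at once if the mixing bowl is moved by more than 20 mm (distance of mixing_bowl from where it was at the start of the episode above 0.02 m).
It fails at once if the hammer is moved by more than 20 mm (distance of hammer from where it was at the start of the episode above 0.02 m).
It also fails if it takes over 42 s, if anything falls off the work surface, if the arm or the gripper's body presses on something with over 40 N, if the wrist force passes 120 N, or if a joint passes its speed limit or range.

## Working session

There is one attempt and no reset: what is moved stays moved. The work goes in short steps, Python scripts to look and compute and a tool call to move; the robot and the scene stay as the last step left them, time stands still between calls to the robot, and variables do not carry over. Pictures are saved under pics/ and viewed, at most 10 in all, crops included, and the job is handed in when it is done.

Besides the shell and the picture viewer there is one more tool, called after "Call:" as name(argument=value, ...), one argument or row to a line, values as JSON. play_rows: Moves the arm, as the interface text tells. Its arguments: {"type":"object","properties":{"deltas":{"type":"array"},"squeeze":{"type":"number"}},"required":["deltas"]}

```bash
mkdir -p pics; ls
python3 - <<'E'
from station import env, optics
import cv2,pickle
d={n:optics.grab_frame(n) for n in("side","top")}
pickle.dump(d,open('f0.pkl','wb'))
for n in d:
    cv2.imwrite(f'pics/{n}0.png',d[n]['pixels']); print(n,d[n]['fx'],d[n]['cx'],d[n]['cy'],d[n]['dist'],d[n]['extrinsics'])
print(env.read_state())
E
```

```text
pics
side 464.95937078244145 256.1929768752435 188.18410787417798 [-0.05913408  0.          0.          0.          0.        ] [[-0.68893225 -0.72439461  0.02499614  0.40327881]
 [ 0.42424828 -0.37503824  0.8242328  -0.31040384]
 [-0.58769529  0.57844513  0.56569911 -0.99651968]
 [ 0.          0.          0.          1.        ]]
top 432.6285789121249 253.86362786008382 193.17417535778026 [-0.13963137  0.          0.          0.          0.        ] [[ 0.00330007 -0.99999246 -0.00204672  0.03677498]
 [ 0.98949355  0.00296957  0.14454651 -0.55193336]
 [-0.14453934 -0.00250223  0.98949589 -1.12841521]
 [ 0.          0.          0.          1.        ]]
{'clock': 0.1, 'joints': array([ 1.22931169,  0.60004944, -0.00252495,  1.60004004,  0.00177561,
        0.94290852, -0.07981023]), 'qvel': array([-0.00019125, -0.00282163,  0.00039664, -0.00096248, -0.00064012,
        0.00121489, -0.00143954]), 'effort': array([ 4.48304389e-03, -7.78003335e+01,  1.57011520e+00, -2.58629572e+01,
        1.27407102e-02,  5.43777016e-03, -1.99053881e-05]), 'tcp_pos': array([ 0.18961533, -0.69935617,  0.24750395]), 'tcp_rot': array([-3.11273882e+00, -4.14557083e-01,  4.78888040e-04]), 'wrist_force': array([ 0.2173504 ,  0.02728319, -0.34506678]), 'wrist_torque': array([-0.01653513, -0.01380099,  0.005856  ]), 'gripper_force': 0.0, 'grip_width': 0.08557700036332024}
```

View pics/side0.png

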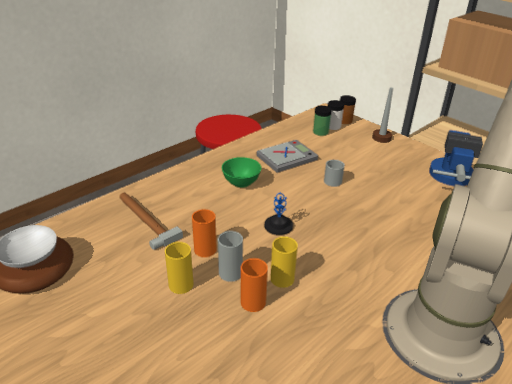

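View pics/top0.png

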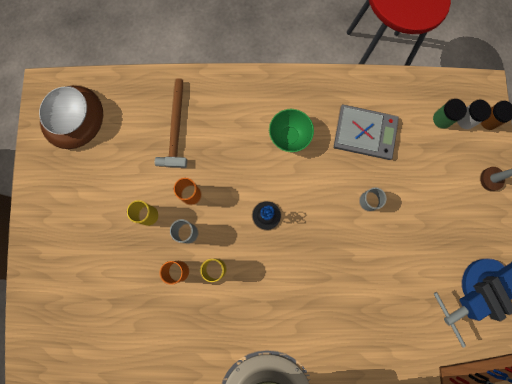

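The side view shows the tall grey flask at (231,255), the tree and base at (280,215), and the short flask at (334,173). In the top view these are at (183,231), (267,215) and (373,200). Four orange and yellow look-alikes surround the tall flask. I'll zoom in next.

Run:
```python
import cv2,pickle,numpy as np
d=pickle.load(open('f0.pkl','rb'))
t,s=d['top']['pixels'],d['side']['pixels']
c=lambda im,u,v,w,h,k:cv2.resize(im[v:v+h,u:u+w],None,fx=k,fy=k,interpolation=cv2.INTER_NEAREST)
a=np.hstack([c(t,160,210,50,50,6),c(t,242,190,50,50,6)])
b=np.hstack([c(s,205,225,50,50,6),c(s,255,190,50,50,6)])
cv2.imwrite('pics/crop.png',np.vstack([a,b]))
```

```text
(no output)
```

View pics/crop.png

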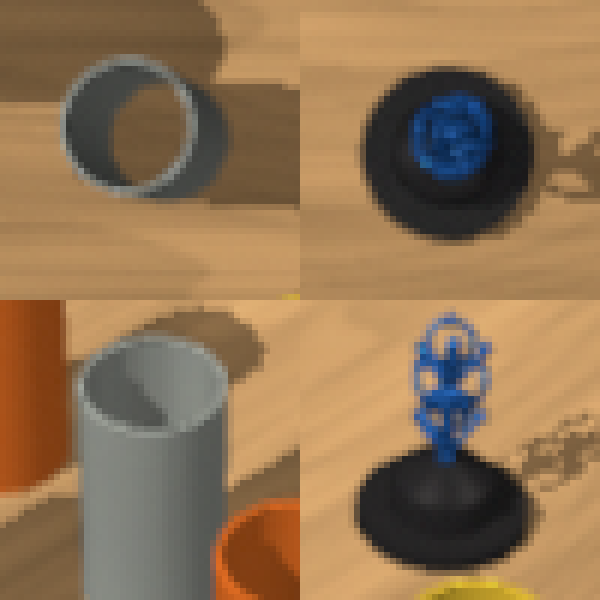

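The crops show clean rims: the flask rim is centred near (181.6,231.1) in the top view and (230.3,239.2) in the side view. The black flange is near (316.5−49,215) in the top view. Now I'll fit and triangulate.

```bash
cat > h.py <<'E'
import cv2,numpy as np
from scipy.optimize import least_squares
def cam(f):
    E=np.diag([1,-1,-1,1.])@f['extrinsics']
    K=np.array([[f['fx'],0,f['cx']],[0,f['fy'],f['cy']],[0,0,1.]])
    return K,np.array(f['dist']),E[:3,:3],E[:3,3]
def ray(f,p):
    K,D,R,t=cam(f); n=cv2.undistortPoints(np.array([[p]],float),K,D)[0,0]
    return -R.T@t, R.T@np.array([n[0],n[1],1])
def onz(f,p,z):
    o,d=ray(f,p); return o+d*(z-o[2])/d[2]
def tri(fs,ps):
    A=np.zeros((3,3));b=np.zeros(3)
    for f,p in zip(fs,ps):
        o,d=ray(f,p); d/=np.linalg.norm(d); M=np.eye(3)-np.outer(d,d); A+=M;b+=M@o
    x=np.linalg.solve(A,b)
    return x,[proj(f,x)-np.array(p) for f,p in zip(fs,ps)]
def proj(f,x):
    K,D,R,t=cam(f); return cv2.projectPoints(np.array([x],float),cv2.Rodrigues(R)[0],t,K,D)[0][0,0]
def blob(m,near):
    c,_=cv2.findContours(m.astype(np.uint8),cv2.RETR_EXTERNAL,cv2.CHAIN_APPROX_NONE)
    c=[k for k in c if len(k)>8]
    return min(c,key=lambda k:np.linalg.norm(k[:,0].mean(0)-near))
E
python3 - <<'E'
import pickle;from h import *
d=pickle.load(open('f0.pkl','rb'));T,S=d['top'],d['side']
def hsv(f): return [x.astype(int) for x in cv2.split(cv2.cvtColor(f['pixels'],cv2.COLOR_BGR2HSV))]
for name,f,near in(('top',T,(267,215)),('side',S,(279,225))):
    h,s,v=hsv(f)
    dark=(v<70)|((h>100)&(h<125)&(s>120)) if name=='top' else (v<70)
    c=blob(dark,near); e=cv2.fitEllipse(cv2.convexHull(c))
    print(name,'base',e,[np.round(onz(f,e[0],z),4) for z in(.004,.008)], cv2.boundingRect(c))
# flask rim: bright grey ring within window
for name,f,(u,v0) in(('top',T,(181,231)),('side',S,(230,239))):
    h,s,v=hsv(f); m=(s<45)&(v>118 if name=='top' else v>130)
    w=np.zeros_like(m); r=15; w[v0-r:v0+r,u-r:u+r]=1
    print(name); 
    for row in range(v0-14,v0+14): print(row,''.join('#' if x else '.' for x in m[row,u-16:u+16]), end='\n' )
# lookalike rims (approx, onto z=.11)
for p in((142,211),(187,190),(174,271),(212,269),(181.6,231.1)): print(p,np.round(onz(T,p,.11),3))
E
```

```text
top base ((266.404052734375, 215.08970642089844), (27.699735641479492, 28.05423355102539), 133.7461700439453) [array([0.4959, 0.0037, 0.004 ]), array([0.4956, 0.0038, 0.008 ])] (253, 202, 28, 28)
side base ((278.3402404785156, 224.5760040283203), (19.48275375366211, 28.378154754638672), 93.7488784790039) [array([0.4918, 0.0049, 0.004 ]), array([0.4885, 0.0086, 0.008 ])] (265, 215, 28, 20)
top
217 ................................
218 ................................
219 ................##..............
220 ............#..######...........
221 ..........##.........##.........
222 .........#......................
223 ........#.......................
224 .......#................#.......
225 .........................#......
226 ......#..................##.....
227 ......#...................#.....
228 .....#....................#.....
229 .....#....................#.....
230 .....#....................##....
231 .....#....................##....
232 .....#..........................
233 .....#....................#.....
234 ..........................#.....
235 ......#..................##.....
2
[... 831 characters left out ...]
...........######.##...
239 ....#...............######.##...
240 ....#...............#########...
241 ....#...............########....
242 .....#..............########....
243 .....##.............#######.....
244 .....###............######......
245 .....######.........####........
246 .....########........#..........
247 .....##############.............
248 .....########...................
249 .....#######....................
250 .....########...................
251 .....########...................
252 .....########...................
(142, 211) [0.495 0.323 0.11 ]
(187, 190) [0.549 0.209 0.11 ]
(174, 271) [0.345 0.237 0.11 ]
(212, 269) [0.351 0.142 0.11 ]
(181.6, 231.1) [0.445 0.22  0.11 ]
```

```bash
cat >> h.py <<'E'
def hsv(f): return [x.astype(int) for x in cv2.split(cv2.cvtColor(f['pixels'],cv2.COLOR_BGR2HSV))]
def circ(c,r,n=60):
    a=np.linspace(0,2*np.pi,n,endpoint=False); return np.array(c)+r*np.c_[np.cos(a),np.sin(a),0*a]
def box(P): P=np.array(P); return np.round([*P.min(0),*P.max(0)],1)
E
python3 - <<'E'
import pickle;from h import *
d=pickle.load(open('f0.pkl','rb'));T,S=d['top'],d['side']
h,s,v=hsv(T); m=(s<45)&(v>118)
y,x=np.nonzero(m[217:244,168:194]); P=np.c_[x+168,y+217].astype(np.float32)
et=cv2.fitEllipse(P); print('top rim',et)
h,s,v=hsv(S); 
# side rim: outline of upper part (background boundary) rows, grey mask
g=(s<60)&(v>70); c=blob(g[225:285,205:256],(25,30))[:,0]+[205,225]
print('side flask outline box',c.min(0),c.max(0))
es=((230.1,239.2),)
x,r=tri([T,S],[et[0],es[0]]); print('flask top',x,r)
for z in(0.10,.11):
  c=onz(T,et[0],z); print(z,c,'side rim box pred',box([proj(S,p) for p in circ(c,.029)]),'bottom',box([proj(S,p) for p in circ(c-[0,0,z],.029)]))
b=onz(T,(266.4,215.1),.006); b[2]=0
for f in(T,S): print('base pred box',box([proj(f,p) for z in(0,.008) for p in circ(b+[0,0,z],.04)]), 'tree top',proj(f,b+[0,0,.105]))
for n,f in d.items():
  h,s,v=hsv(f); q=(h>100)&(h<125)&(s>120); w=np.zeros_like(q); w[190:230,255:295]=1; yy,xx=np.nonzero(q&w); print(n,'blue',xx.min(),yy.min(),xx.max(),yy.max())
  print('pred tree cyl',box([proj(f,p) for z in(.04,.105) for p in circ(b+[0,0,z],.019)]))
E
```

```text
top rim ((180.72476196289062, 230.40863037109375), (21.518360137939453, 21.799137115478516), 9.092989921569824)
side flask outline box [218 231] [242 280]
flask top [0.44530146 0.22192122 0.10619381] [array([0.40346872, 0.46036975]), array([-0.65947407, -0.12929426])]
0.1 [0.44681896 0.224042   0.1       ] side rim box pred [215.8 233.1 240.9 249.7] bottom [216.8 264.  240.7 281. ]
0.11 [0.4462361 0.2223232 0.11     ] side rim box pred [216.4 229.6 241.6 246.1] bottom [217.5 263.8 241.3 280.8]
base pred box [251.9 200.6 280.9 229.7] tree top [267.44160874 211.41597222]
base pred box [263.1 213.7 292.2 234.2] tree top [279.56562894 193.85959974]
side blue 274 193 285 217
pred tree cyl [271.3 189.8 286.8 217.7]
top blue 260 205 274 219
pred tree cyl [259.7 204.  274.9 221. ]
```

Call:
play_rows(
  deltas=[
    [1,[0,0,5],0],
    [1,[36,40,8],0.2],
    [1,[36,40,8],0.2],
    [1,[36,40,8],0.2],
    [1,[36,40,8],0.2],
    [1,[36,40,8],0.2],
    [1,[36,40,8],0.2],
    [1,[36,40,8],0.2],
    [1,[36,40,8],0.2],
    [1,[36,40,8],0.2],
    [1,[36,40,8],0.2],
    [1,[36,40,8],0.2],
  ],
  squeeze=40,
)

```text
clock: 1.3
tcp_pos: [0.5515, -0.2967, 0.3282]
tcp_rot: [-3.056, -0.727, -0.0]
wrist_force: [0.5, -0.6, -1.3]
grip_width: 0.0854
gripper_force: 0.0
```

Call:
play_rows(
  deltas=[
    [1,[-10.5,52,-8],0],
    [1,[-10.5,52,-8],0],
    [1,[-10.5,52,-8],0],
    [1,[-10.5,52,-8],0],
    [1,[-10.5,52,-8],0],
    [1,[-10.5,52,-8],0],
    [1,[-10.5,52,-8],0],
    [1,[-10.5,52,-8],0],
    [1,[-10.5,52,-8],0],
    [1,[-10.5,52,-8],0],
    [1,[-10.5,52,-8],0],
    [1,[-10.5,52,-8],0],
  ],
)

```text
clock: 2.5
tcp_pos: [0.443, 0.2255, 0.2477]
tcp_rot: [-3.052, -0.735, 0.001]
wrist_force: [0.1, -0.9, -0.1]
grip_width: 0.0854
gripper_force: 0.0
```

Run:
```python
from station import env
s=env.read_state();print(s['tcp_pos'],s['tcp_rot'],s['joints'],s['clock'],s['wrist_force'])
```

```text
[0.44297824 0.22552612 0.24765706] [-3.05223350e+00 -7.34669492e-01  1.06986500e-03] [-0.35823229  0.34289862 -0.29406896  2.0994701   0.1452094   0.71789579
 -1.84414049] 2.5 [ 0.05888705 -0.8715754  -0.13471308]
```

Call:
play_rows(
  deltas=[
    [1,[0,0,0],0],
    [1,[0,0,-3],0],
    [1,[0,0,-6],0],
    [1,[0,0,-9],0],
    [1,[0,0,-9],0],
    [1,[0,0,-9],0],
  ],
)

```text
clock: 3.1
tcp_pos: [0.445, 0.2191, 0.1586]
tcp_rot: [3.057, 0.721, -0.002]
wrist_force: [0.2, 0.3, 0.3]
grip_width: 0.0853
gripper_force: 0.0
```

Run:
```python
from station import env,optics
import cv2,numpy as np
s=env.read_state();print(s['tcp_pos'],s['tcp_rot'],s['clock'],s['wrist_force'])
T,S=[optics.grab_frame(n)['pixels'] for n in('top','side')]
c=lambda im,u,v:cv2.resize(im[v:v+100,u:u+100],None,fx=4,fy=4)
cv2.imwrite('pics/pre.png',np.hstack([c(T,130,180),c(S,180,190)]))
```

```text
[0.44501977 0.21906021 0.15855907] [ 3.05691772e+00  7.20845026e-01 -1.81799897e-03] 3.1 [0.1759564  0.29821928 0.27523295]
```

View pics/pre.png

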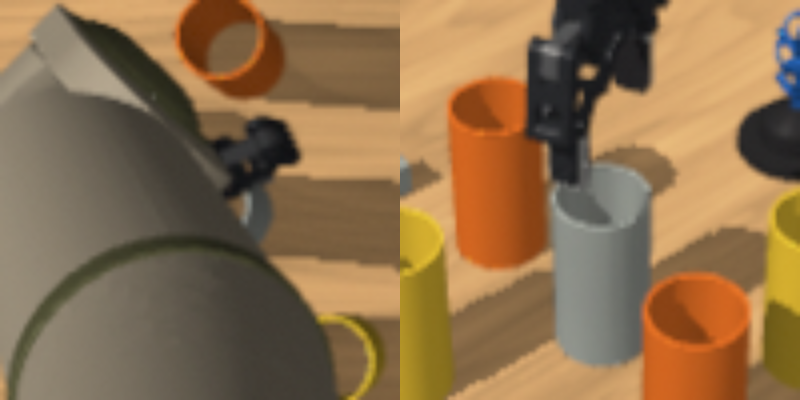

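The side crop shows both fingertips straddling the grey rim, roughly centred on it at side pixel (230,223). The neighbours are clear, and in the top view the arm hides the flask. I'll descend and close.

Call:
play_rows(
  deltas=[
    [1,[0,0.1,-2],0],
    [1,[0,0.1,-4],0],
    [1,[0,0.1,-6],0],
    [1,[0,0.1,-7.5],0],
    [1,[0,0.1,-7.5],0],
    [1,[0,0.1,-7.5],0],
    [1,[0,0.1,-7.5],0],
  ],
)

```text
clock: 3.9
tcp_pos: [0.4454, 0.2215, 0.0846]
tcp_rot: [-3.057, -0.723, -0.003]
wrist_force: [0.2, 0.3, -0.1]
grip_width: 0.0856
gripper_force: 0.0
```

Call:
play_rows(
  deltas=[
    [-1,[0,0,0],0],
    [-1,[0,0,0],0],
    [-1,[0,0,0],0],
    [-1,[0,0,0],0],
    [-1,[0,0,0],0],
    [-1,[0,0,0],0],
    [-1,[0,0,0],0],
    [-1,[0,0,0],0],
    [-1,[0,0,0],0],
    [-1,[0,0,0],0],
  ],
  squeeze=40,
)

```text
clock: 4.9
tcp_pos: [0.4452, 0.2212, 0.0841]
tcp_rot: [-3.057, -0.723, -0.002]
wrist_force: [-0.2, -1.3, 8.2]
grip_width: 0.0573
gripper_force: 40.6
```

Call:
play_rows(
  deltas=[
    [-1,[0,0,0],0],
    [-1,[0,0,0.5],0],
    [-1,[0,0,1.5],0],
    [-1,[0,0,3],0],
    [-1,[0,0,5],0],
    [-1,[0,0,7],0],
    [-1,[0,0,9],0],
    [-1,[0,0,11],0],
    [-1,[0,0,13],0],
    [-1,[0,0,14],0],
    [-1,[0,0,14],0],
    [-1,[0,0,14],0],
  ],
  squeeze=60,
)

```text
clock: 6.1
tcp_pos: [0.4445, 0.221, 0.2229]
tcp_rot: [3.057, 0.723, -0.001]
wrist_force: [1.1, 0.4, -4.2]
grip_width: 0.0573
gripper_force: 64.8
```

Call:
play_rows(
  deltas=[
    [-1,[0.5,-2,0],0],
    [-1,[1,-4.5,0],0],
    [-1,[1.6,-7,0],0],
    [-1,[2.3,-10,0],0],
    [-1,[3,-13,0],0],
    [-1,[3.6,-16,0],0],
    [-1,[4.2,-18.5,0],0],
    [-1,[4.6,-20.5,0],0],
    [-1,[5,-21.8,0],0],
    [-1,[5,-21.8,0],0],
    [-1,[5,-21.8,0],0],
    [-1,[5,-21.8,0],0],
  ],
)

```text
clock: 7.3
tcp_pos: [0.4945, 0.0045, 0.223]
tcp_rot: [-3.056, -0.726, 0.001]
wrist_force: [-0.4, 0.3, -3.1]
grip_width: 0.0572
gripper_force: 64.9
```

Run:
```python
from station import env,optics
import cv2,numpy as np,pickle
s=env.read_state();print(s['tcp_pos'],s['tcp_rot'],s['clock'],s['wrist_force'])
d={n:optics.grab_frame(n) for n in('top','side')};pickle.dump(d,open('f1.pkl','wb'))
c=lambda im,u,v:cv2.resize(im[v:v+110,u:u+90],None,fx=4,fy=4,interpolation=cv2.INTER_NEAREST)
cv2.imwrite('pics/over.png',np.hstack([c(d['top']['pixels'],220,170),c(d['side']['pixels'],235,130)]))
```

```text
[0.49447482 0.00450887 0.2230328 ] [-3.05594518e+00 -7.25857556e-01  6.96852114e-04] 7.3 [-0.36621513  0.3142197  -3.06318365]
```

View pics/over.png

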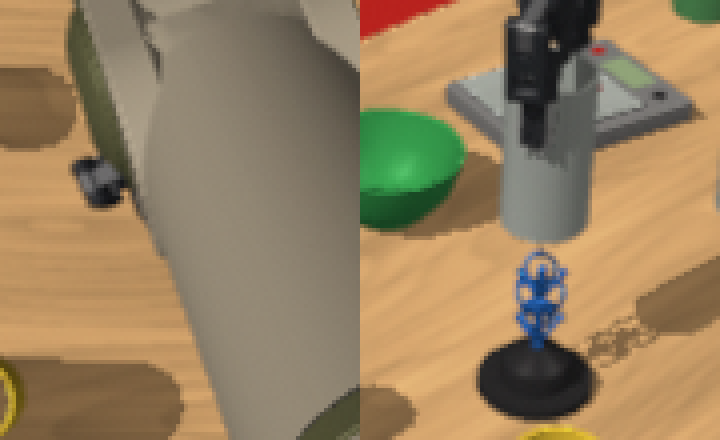

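The side crop shows the flask hanging upright above the tree, with its lower edge about 2 px above the ring tips. Its edges are near columns 270 and 292. The top view is blocked by the arm. I'll compare the edges with the predicted silhouette.

Run:
```python
import pickle;from h import *
from station import env
d=pickle.load(open('f1.pkl','rb'));S=d['side'];d0=pickle.load(open('f0.pkl','rb'))
p=env.read_state()['tcp_pos'];print(p)
def edges(f,row,lo,hi):  # subpixel edges of grey column along row by saturation threshold crossing
    s=hsv(f)[1][row,lo:hi].astype(float); t=65; i=np.nonzero(s<t)[0]; a,b=i[0],i[-1]
    return round(lo+a-(t-s[a])/(s[a-1]-s[a]),2), round(lo+b+(t-s[b])/(s[b+1]-s[b]),2)
def pred(f,c,zb,row):
    P=np.array([proj(f,q) for z in np.linspace(zb,zb+.11,60) for q in circ([c[0],c[1],z],.029,90)])
    k=P[abs(P[:,1]-row)<.6]; return np.round([k[:,0].min(),k[:,0].max()],2)
print('start')
for r in(250,258,266,272): print(r,edges(d0['side'],r,208,252),pred(d0['side'],(.4455,.2215),0,r))
print('now')
for r in(170,174,178,182,186): print(r,edges(S,r,262,300),pred(S,p[:2],.139,r), pred(S,(.495,.0032),.139,r))
# base
v=hsv(S)[2]; 
for r in(222,224,226): 
    i=np.nonzero(v[r,255:305]<70)[0]+255; print('base',r,i[0],i[-1])
B=lambda c:box([proj(S,q) for z in(0,.008) for q in circ([*c,z],.04)])
print(B((.495,.0032)))
g=hsv(S)[1]; print('bottom rows', [g[r,281] for r in range(184,194)], 'pred bottom row', box([proj(S,q) for q in circ([*p[:2],.139],.029)]))
```

```text
[0.49455984 0.0043899  0.22320609]
start
250 (np.float64(217.58), np.float64(242.0)) [217.23 242.01]
258 (np.float64(217.73), np.float64(242.18)) [217.47 241.93]
266 (np.float64(218.13), np.float64(239.51)) [217.72 241.85]
272 (np.float64(218.32), np.float64(239.62)) [217.92 241.8 ]
now
170 (np.float64(270.24), np.float64(292.48)) [269.88 292.78] [270.06 292.98]
174 (np.float64(269.65), np.float64(291.94)) [269.67 292.48] [269.87 292.63]
178 (np.float64(269.56), np.float64(291.71)) [269.49 292.13] [269.66 292.32]
182 (np.float64(269.4), np.float64(291.5)) [269.28 291.79] [269.49 291.97]
186 (np.float64(270.3), np.float64(290.77)) [270.14 291.23] [270.67 291.19]
base 222 265 291
base 224 265 292
base 226 265 292
[263.4 213.8 292.5 234.3]
bottom rows [np.int64(14), np.int64(12), np.int64(12), np.int64(12), np.int64(14), np.int64(10), np.int64(54), np.int64(113), np.int64(106), np.int64(12)] pred bottom row [269.3 177.3 291.6 189.8]
```

Call:
play_rows(
  deltas=[
    [-1,[-0.1,-0.2,0],0],
    [-1,[-0.1,-0.2,-0.5],0],
    [-1,[-0.1,-0.2,-1.5],0],
    [-1,[-0.1,-0.2,-2],0],
    [-1,[-0.1,-0.2,-2],0],
    [-1,[-0.1,-0.2,-2],0],
    [-1,[-0.1,-0.2,-2],0],
  ],
)

```text
clock: 8.1
tcp_pos: [0.4939, 0.0013, 0.2034]
tcp_rot: [3.057, 0.724, 0.0]
wrist_force: [0.2, 0.0, -3.5]
grip_width: 0.0574
gripper_force: 65.0
```

```bash
cat > m.py <<'E'
import pickle;from h import *
from station import env,optics
S=optics.grab_frame('side');p=env.read_state();print(p['clock'],p['tcp_pos'],p['wrist_force'],p['grip_width']);p=p['tcp_pos']
def cen(f,row,lo,hi,ch,t):
    s=hsv(f)[ch][row,lo:hi].astype(float); i=np.nonzero(s<t)[0]; a,b=i[0],i[-1]
    return lo+(a-(t-s[a])/(s[a-1]-s[a])+b+(t-s[b])/(s[b+1]-s[b]))/2
zb=p[2]-.084
# rows of cylinder side clear of finger and rims
v1=proj(S,[*p[:2],zb+.04])[1]; v0=proj(S,[*p[:2],zb+.015])[1]
b0=np.array([.4942,.0025,0])
off=np.mean([cen(S,r,224,226,0,0) if 0 else cen(S,r,250,310,2,70) for r in range(223,228)])-np.mean(box([proj(S,q) for z in(0,.008) for q in circ(b0+[0,0,z],.04)])[[0,2]])
rows=np.arange(int(v1),int(v0)); ax=[proj(S,[b0[0],b0[1],z]) for z in np.linspace(zb,zb+.08,30)]
ax=np.array(ax)[::-1]
e=[cen(S,r,262,300,1,65)-np.interp(r,ax[:,1],ax[:,0]) for r in rows]
print('base px off from b0',off,'flask axis off',np.round(e,2),'flask-base mm to image right',(np.mean(e)-off)*2.25)
E
python3 m.py
```

```text
8.15 [0.4938921  0.00128069 0.20343152] [-0.42228428 -0.57225189 -3.29855647] 0.0570902560118998
base px off from b0 0.06021303438586756 flask axis off [0.25 0.23 0.28 0.24 0.23 0.3  0.31 0.32] flask-base mm to image right 0.467948027118414
```

Call:
play_rows(
  deltas=[
    [-1,[0,0,-0.5],0],
    [-1,[0,0,-1],0],
    [-1,[0,0,-1.5],0],
    [-1,[0,0,-2],0],
    [-1,[0,0,-2],0],
  ],
)

```text
clock: 8.65
tcp_pos: [0.4934, 0.0013, 0.1824]
tcp_rot: [-3.057, -0.724, 0.002]
wrist_force: [-0.3, -0.1, -3.4]
grip_width: 0.0574
gripper_force: 65.0
```

Call:
play_rows(
  deltas=[
    [-1,[0,0,-0.5],0],
    [-1,[0,0,-1],0],
    [-1,[0,0,-1.5],0],
    [-1,[0,0,-2],0],
    [-1,[0,0,-2.5],0],
    [-1,[0,0,-3],0],
    [-1,[0,0,-3.5],0],
    [-1,[0,0,-4],0],
    [-1,[0,0,-4.5],0],
    [-1,[0,0,-4.5],0],
  ],
)

```text
clock: 9.65
tcp_pos: [0.4934, 0.0013, 0.1376]
tcp_rot: [-3.057, -0.724, 0.002]
wrist_force: [-0.1, 0.1, -4.0]
grip_width: 0.0572
gripper_force: 65.0
```

```bash
sed -i '$a cv2.imwrite("pics/low.png",cv2.resize(S["pixels"][150:260,220:340],None,fx=5,fy=5))' m.py; python3 m.py
```

```text
9.7 [0.4935747  0.0012816  0.13793005] [ 0.30161431 -0.06790775 -4.0143103 ] 0.05717831149698137
base px off from b0 0.0718880688285708 flask axis off [0.49 0.5  0.48 0.54 0.54 0.45 0.46] flask-base mm to image right 0.9487599270001457
```

View pics/low.png

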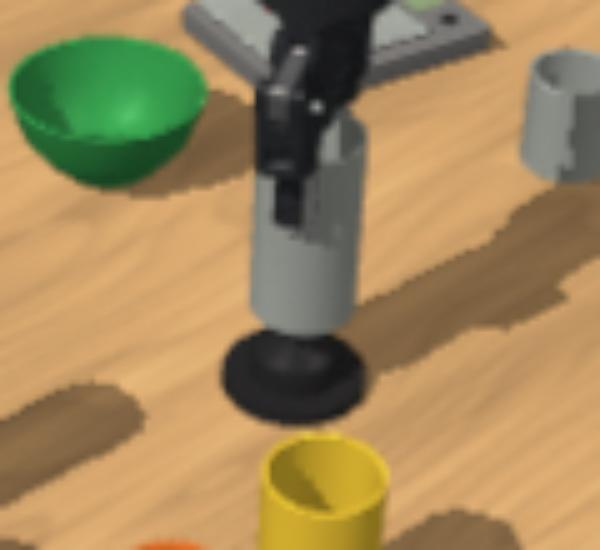

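The flask hangs over the tree with its lower end about 20 mm above the spigot. There is no contact, and it sits about 1 mm right of centre in the side view (axis near pixel 281). I'll apply a small correction and continue gently.

Call:
play_rows(
  deltas=[
    [-1,[0.05,0.1,0],0],
    [-1,[0.05,0.1,-0.4],0],
    [-1,[0.05,0.1,-0.8],0],
    [-1,[0.05,0.1,-1.2],0],
    [-1,[0.05,0.1,-1.6],0],
    [-1,[0.05,0.1,-2],0],
    [-1,[0.05,0.1,-2.3],0],
    [-1,[0.05,0.1,-2.6],0],
    [-1,[0.05,0.1,-2.6],0],
  ],
)

```text
clock: 10.6
tcp_pos: [0.4941, 0.0023, 0.1119]
tcp_rot: [-3.057, -0.724, 0.001]
wrist_force: [-0.0, 0.0, -3.9]
grip_width: 0.0573
gripper_force: 65.0
```

Call:
play_rows(
  deltas=[
    [-1,[0,0,-0.2],0],
    [-1,[0,0,-0.4],0],
    [-1,[0,0,-0.6],0],
    [-1,[0,0,-0.8],0],
    [-1,[0,0,-0.8],0],
  ],
)

```text
clock: 11.1
tcp_pos: [0.4941, 0.0023, 0.104]
tcp_rot: [-3.057, -0.724, 0.001]
wrist_force: [0.4, -0.8, -3.9]
grip_width: 0.0574
gripper_force: 65.0
```

Free so far, with the lower end at about 20 mm. Now the remaining 12 mm.

Call:
play_rows(
  deltas=[
    [-1,[0,0,-0.2],0],
    [-1,[0,0,-0.4],0],
    [-1,[0,0,-0.6],0],
    [-1,[0,0,-0.8],0],
    [-1,[0,0,-1],0],
    [-1,[0,0,-1.1],0],
    [-1,[0,0,-1.1],0],
  ],
)

```text
clock: 11.8
tcp_pos: [0.4942, 0.0023, 0.0931]
tcp_rot: [-3.057, -0.724, 0.001]
wrist_force: [-1.0, 0.6, -3.4]
grip_width: 0.0571
gripper_force: 65.0
```

Call:
play_rows(
  deltas=[
    [-1,[0,0,-0.1],0],
    [-1,[0,0,-0.1],0],
    [-1,[0,0,-0.15],0],
    [-1,[0,0,-0.15],0],
  ],
)

```text
clock: 12.2
tcp_pos: [0.4944, 0.0023, 0.0922]
tcp_rot: [3.057, 0.724, 0.001]
wrist_force: [-1.1, -1.2, 3.5]
grip_width: 0.0568
gripper_force: 65.4
```

Call:
play_rows(
  deltas=[
    [-1,[0,0,-0.1],0],
    [-1,[0,0,-0.1],0],
    [-1,[0,0,-0.1],0],
  ],
)

```text
clock: 12.5
tcp_pos: [0.4945, 0.0022, 0.0921]
tcp_rot: [3.057, 0.723, 0.002]
wrist_force: [-2.5, -0.6, 19.5]
grip_width: 0.057
gripper_force: 66.4
```

```bash
python3 m.py
```

```text
12.55 [0.49454106 0.00229358 0.09206332] [-3.70208115 -0.35858744 18.78233564] 0.05687218043156892
base px off from b0 0.10661507124837044 flask axis off [ 0.    0.12  0.16  0.19  0.17  0.14 -0.02] flask-base mm to image right 0.00992150290087223
```

View pics/low.png

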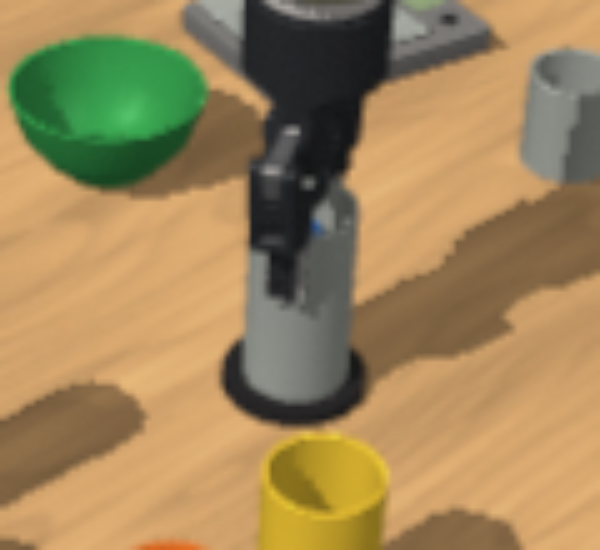

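The flask is seated centrally on the flange in the side view (axis at px ~279.6), and the TCP sits 8 mm above its height at the grasp. I'll release gently.

Call:
play_rows(
  deltas=[
    [-1,[0,0,0.1],0],
    [-1,[0,0,0.1],0],
    [-1,[0,0,0.1],0],
    [-1,[0,0,0.1],0],
  ],
  squeeze=20,
)

```text
clock: 12.95
tcp_pos: [0.4945, 0.0023, 0.0922]
tcp_rot: [3.057, 0.723, 0.001]
wrist_force: [-1.6, -0.5, 8.1]
grip_width: 0.0572
gripper_force: 65.8
```

Call:
play_rows(
  deltas=[
    [0.4,[0,0,0],0],
    [0.5,[0,0,0],0],
    [0.7,[0,0,0],0],
    [1,[0,0,0],0],
    [1,[0,0,0],0],
    [1,[0,0,0],0],
    [1,[0,0,0],0],
    [1,[0,0,0],0],
  ],
)

```text
clock: 13.75
tcp_pos: [0.4942, 0.0023, 0.0918]
tcp_rot: [-3.057, -0.724, 0.0]
wrist_force: [-0.2, -0.2, -0.7]
grip_width: 0.0856
gripper_force: 0.0
```

Released. I'll rise straight up, move aside, and check.

Call:
play_rows(
  deltas=[
    [1,[0,0,1],0],
    [1,[0,0,3],0],
    [1,[0,0,6],0],
    [1,[0,0,9],0],
    [1,[0,0,12],0],
    [1,[0,0,15],0],
    [1,[0,0,18],0],
    [1,[0,0,20],0],
    [1,[0,0,20],0],
    [1,[0,0,20],0],
  ],
)

```text
clock: 14.75
tcp_pos: [0.494, 0.0021, 0.2924]
tcp_rot: [3.057, 0.723, 0.002]
wrist_force: [-0.1, -0.4, 0.6]
grip_width: 0.0857
gripper_force: 0.0
```

Call:
play_rows(
  deltas=[
    [1,[2,-4,0],0],
    [1,[4,-8,0],0],
    [1,[6,-12,0],0],
    [1,[8,-16,0],0],
    [1,[8,-20,0],0],
    [1,[8,-24,0],0],
    [1,[8,-28,0],0],
    [1,[8,-32,0],0],
    [1,[8,-35,0],0],
    [1,[8,-35,0],0],
    [1,[8,-35,0],0],
  ],
)

```text
clock: 15.85
tcp_pos: [0.5735, -0.3478, 0.2901]
tcp_rot: [-3.056, -0.721, 0.003]
wrist_force: [0.1, 0.4, -0.3]
grip_width: 0.0853
gripper_force: 0.0
```

Run:
```python
from station import env,optics
import cv2,numpy as np
T,S=[optics.grab_frame(n)['pixels'] for n in('top','side')]
c=lambda im,u,v:cv2.resize(im[v:v+100,u:u+100],None,fx=4,fy=4,interpolation=cv2.INTER_NEAREST)
cv2.imwrite('pics/fin.png',np.hstack([c(T,215,165),c(S,230,150)]))
s=env.read_state();print(s['clock'],s['tcp_pos'],s['wrist_force'])
```

```text
15.95 [ 0.57429558 -0.34608607  0.29091849] [ 0.7084885   0.4695697  -0.47451437]
```

View pics/fin.png

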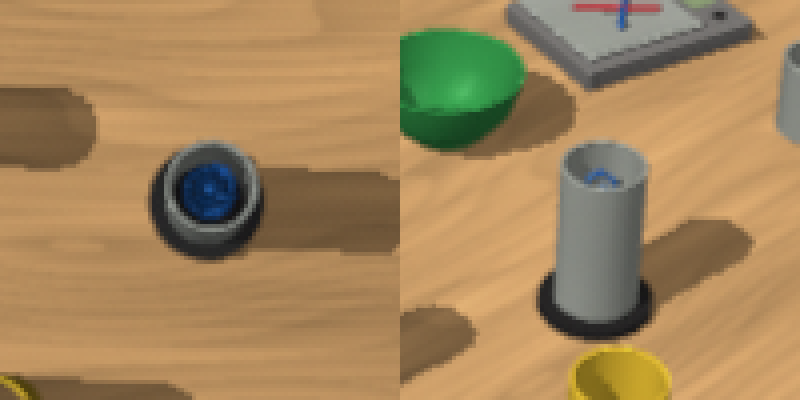

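The flask stands upright on the flange in both views (top ~(268,212), side ~(280,207)). The tree is centred inside and the base hasn't moved.

```bash
python3 -c "
from station import env
print(env.sign_off())"
```

```text
the job is handed in; nothing more can be done
None
```

The taller flask is seated upright over the wax tree on its sprue base, lowered all the way in the grip, released and handed in at about 16 s; the final pictures show the tree centred inside and the base unmoved, though sign-off returned no verdict.

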